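Feed two spacer discs through the gate into the drop slot

ROBOT

A 7-joint arm with a two-finger parallel gripper is mounted at the origin on a cart in front of the work surface, level with it; the furniture and walls round the work are solid. World frame = base frame: x ahead of the robot, y to its left, z up, the work surface at z = 0. Lengths are in m, angles in degrees, forces in N, time in s.
With the tool pointing down it reaches from about 0.4 to 0.85 m from the base axis. Payload 10.4 kg.
Tool frame: the origin (TCP) lies on the centre line of the jaws, within the pads' length; the fingertips stand 17 mm ahead of it and the grasp point (between the pads) lies 2 mm behind it; z points along the fingers, y is the line along which they close (so a half turn about z gives the same grasp; the last joint's range is limited). The gripper opens to 85 mm and grips with 20 to 120 N. Pads are 22 mm wide; open, the fingers measure 114 mm over their backs; the gripper's body (76 mm by 85 mm) begins 54 mm behind the grasp point. The pads swing forward as they close: fully open they stand 13 mm farther back than shut.
Start: joints at [-73.201, 19.034, -3.707, 83.658, 1.238, 77.344, -5.071], TCP at [0.194, 0.594, 0.248] pointing down, gripper open.
Joint ranges: [-148.97, 148.97], [-28.65, 121.19], [-84.17, 76.75], [9.2, 138.47], [-72.65, 252.65], [3.7, 117.97], [-149.18, 149.18]. Speed limits (degrees/s): [127.2, 127.2, 159.86, 159.86, 180, 180, 180].

INTERFACE

Orientations are given as [roll, pitch, yaw] about the fixed x, y, z axes, in that order (R = Rz(yaw) Ry(pitch) Rx(roll)).
In Python, from station import ctrl gives the robot as it stands.
- The arm moves only by the shell command python3 -m handwheel 'ROWS' [OPENING] [FORCE]. ROWS is JSON, a list that holds one entry, the list of rows, each a list of 4 numbers: the shift along the tool's x, y, z in cm, then the turn about the tool's z in rad. A call has 1 to 20 rows; each row shifts and turns the commanded pose from where the row before left it, along the tool's axes as they then stand; what a row does not reach is not made up. A row lasts 1/10 s, in which the tool goes at most 50 mm and 8.59 degrees, less where a joint would pass 70% of its speed; a pose out of reach is approached as far as the arm can. A call with a gripper value outside its range is refused whole. OPENING is the gripper command: -1 is shut, 1 is fully open, values between are in proportion, set as the call begins (- or left out, the last holds). The fingers move at their own pace and stop on an object; FORCE is the grip in N (left out, the last holds). Time passes only in rows, so rows that do not move let the fingers close. It gives the time, the measured TCP pose, the force, the opening and the grip force at its end, in the units of the state.
- ctrl.get_obs(): the state, without advancing time (a new reading comes with each control period).
- ctrl.capture(name): name is "side" or "top" or "wrist"; returns a dict with "pixels" (400x640x3 uint8, red, green, blue), "fx", "fy", "cx", "cy" (pixels), "position" and "attitude" of the camera in the world. Camera axes: x right, y up, looking along -z (the intrinsics and any distortion apply to the point x, -y, -z); pixel columns grow to the right and rows downward; lengths in m; the calibration is good to about 2 mm. A picture is of the moment at which its call begins. There is no depth.
- ctrl.hand_in(): hands the job in; it is judged then, once.
Trained networks look in a picture, given as the dict that the camera call returned (one of the last four; its "shot" number tells which), for a name from the list of things; names that differ only in an ending like _2 or _b are one class to them, and where a whole thing is asked for, a point or a joint stands for the part that bears it (a point fixed in the world has none). Each returns a list of dicts, best first, with "confidence" (0 to 1); they miss things now and then, are a little off and sometimes report something else, mostly with a low value. They report only what shows in the picture. A call takes as long as a camera call.
- ctrl.silhouettes(name, picture): "region" (400x640 bool, what is visible of it) and "centre" ([column, row] as shares, 0 to 1, of the picture: columns of its width, rows of its height, amid what is visible of it).
- ctrl.place_of(name, picture): "centre" ([column, row] as shares, 0 to 1, of the picture: columns of its width, rows of its height: a listed point, or the origin of a listed thing).
The state is a dict: "clock": time; "joint_pos": joint angles; "dq": joint speeds; "tau": joint torques, N m; "tcp_pos": TCP position; "tcp_rot": TCP orientation; "wrist_force": force on the tool from outside, world axes, zero at the start; "moment": the same for the moment, N m; "gripper_width": finger opening in m; "grip_force": force on a finger pad.
Only numpy, scipy, OpenCV 4.12 (cv2) and the standard library are available. Lean on these libraries where they do the work, as an engineer would, in place of code of your own. Each camera call takes 0.05 s, during which the arm holds its last target. There are 200 camera calls.

TASK

On the grey feeder tray, push the brass disc across the deck and through the gate between the two slanting fences so that it drops into the slot behind it, and only then push the bright steel disc through after it. Slide the discs with the fingertips, never lifting them; leave the black disc where it lies on the deck, do not knock the bottle, tape roll or marker beside the tray, and finish clear of everything.

Things in the scene. Friction and masses are not known exactly. Their poses are not given: they have to be found in the camera images.
- tray: Grey feeder tray fixed to the bench, 267 x 250 mm; place and yaw vary. Origin under it on the bench top; x runs from the open front edge (robot's side) through the gate to the slot, y left, z up. Deck: flat, 58 mm above the bench, from x = -125 mm (no lip) to 62 mm. Side rims, 6 mm thick, with inner faces at y = +-119 mm, rise 14 mm above the deck.
- gate (a point): Middle of the gate, on the deck (tray frame x 54, y 0, z 58 mm): 56 mm clear between two round steel posts, 16 mm diameter, 14 mm high, at y = +-36 mm. Two aluminium fences (14 mm high) slant as a funnel from the rims (inner face at x 4, y +-119 mm) to the posts (x 52, y +-31 mm). Axes as the tray's.
- slot (a point): Centre of the slot's black floor (tray frame x 91, y 0, z 8 mm). The slot is an open pit right behind the gate, x = 62 to 120 mm, y = +-35 mm, floor 50 mm below the deck, with a guard 12 mm above the deck at its two sides and far end. A disc tips in by itself once its centre is pushed past x = 62 mm.
- disc_brass: Brass-yellow metal disc, 34 mm diameter, 12 mm thick, about 40 g, solid, with a dark hub in the middle. Origin at its centre (6 mm above the deck while it lies flat), z its axis. Starts flat on the deck, one of three side by side in any order.
- disc_steel: Bright steel disc, 34 mm diameter, 12 mm thick, about 40 g, solid, with a dark hub in the middle. Origin at its centre (6 mm above the deck while it lies flat), z its axis. Starts flat on the deck, one of three side by side in any order.
- disc_black: Black plastic disc, 34 mm diameter, 12 mm thick, about 40 g, solid, with a dark hub in the middle. Origin at its centre (6 mm above the deck while it lies flat), z its axis. Starts flat on the deck, one of three side by side in any order. To be left alone.
- flux_bottle: Small amber dropper bottle with black cap, 34 mm diameter, 96 mm tall, standing loose to the left of the tray. Origin at the centre of its underside. Bystander.
- amber_tape: Roll of amber tape, 62 mm diameter, 12 mm high, lying flat and loose to the right of the tray. Origin at the centre of its underside. Bystander.
- blue_marker: White marker pen with blue cap, 126 mm long, 12 mm thick, lying loose to the right of the tray, along its y. Origin at the centre of its underside. Bystander.

How it is judged (in metres and radians):
On the way, in this order (a step that is already met when the one before it is completed fails the run):
1. the brass disc has dropped into the slot while the steel disc is still on the deck before the gate (x of disc_brass in the frame of tray between 0.062 and 0.122 m and y of disc_brass in the frame of tray between -0.036 and 0.036 m and z of disc_brass in the frame of tray below 0.048 m and x of disc_steel in the frame of tray below 0.045 m and z of disc_steel in the frame of tray above 0.06 m), for 0.2 s.
2. the steel disc has dropped into the slot too (x of disc_steel in the frame of tray between 0.062 and 0.122 m and y of disc_steel in the frame of tray between -0.036 and 0.036 m and z of each of disc_steel, disc_brass in the frame of tray below 0.048 m and x of disc_brass in the frame of tray between 0.062 and 0.122 m and y of disc_brass in the frame of tray between -0.036 and 0.036 m), for 0.2 s.
At the end, for the whole second after the job is handed in: Brass and steel discs at rest inside the slot, their centres at least 10 mm below the deck's surface; the black disc at rest on the deck within 30 mm of where it started (all of step 2 and x of disc_black in the frame of tray below 0.045 m and z of disc_black in the frame of tray above 0.06 m and distance of disc_black from where it was at the start of the episode below 0.03 m and linear speed of each of disc_brass, disc_steel, disc_black below 0.02 m/s); the robot touches nothing.
It fails at once if a disc is lifted (its centre more than 10 mm above where it lies on the deck) (z of any of disc_brass, disc_steel, disc_black in the frame of tray above 0.074 m).
It fails at once if the black disc is pushed away (over 30 mm) (distance of disc_black from where it was at the start of the episode above 0.03 m).
It fails at once if the steel disc goes into the slot before the brass one (x of disc_steel in the frame of tray between 0.062 and 0.122 m and y of disc_steel in the frame of tray between -0.036 and 0.036 m and z of disc_steel in the frame of tray below 0.048 m and x of disc_brass in the frame of tray below 0.045 m and z of disc_brass in the frame of tray above 0.06 m).
It fails at once if the bottle, the tape roll or the marker is knocked (moved over 20 mm, or the bottle tipped) (distance of any of flux_bottle, amber_tape, blue_marker from where it was at the start of the episode above 0.02 m or angle between flux_bottle's own z axis and vertical above 0.4 rad).
It also fails if it takes over 61 s, if anything falls off the work surface, if the arm or the gripper's body presses on something with over 40 N, if the wrist force passes 120 N, or if a joint passes its speed limit or range.

## Working session

There is one attempt and no reset: what is moved stays moved. The work goes in short steps, Python scripts to look and compute and a shell command to move; the robot and the scene stay as the last step left them, time stands still between calls to the robot, and variables do not carry over. Pictures are saved under pics/ and viewed, at most 10 in all, crops included, and the job is handed in when it is done.

```bash
mkdir -p pics
cat > h.py <<'E'
import numpy as np,cv2
from station import ctrl
from scipy.spatial.transform import Rotation as R
def cam(p):
    a=np.array(p['attitude'],float)
    if a.shape==(3,3): M=a
    elif a.size==4: M=R.from_quat(a).as_matrix()
    else: M=R.from_euler('xyz',a,degrees=True).as_matrix()
    return M,np.array(p['position'])
def back(p,c,z):
    M,t=cam(p); u,v=c[0]*640,c[1]*400
    d=M@np.array([(u-p['cx'])/p['fx'],-(v-p['cy'])/p['fy'],-1])
    return t+d*(z-t[2])/d[2]
E
python3 - <<'E'
from h import *
o=ctrl.get_obs();print(o['clock'],o['tcp_pos'],o['tcp_rot'],o['gripper_width'])
for n in ['top','side']:
    p=ctrl.capture(n);cv2.imwrite(f'pics/{n}0.png',p['pixels'][...,::-1])
    print(n,{k:v for k,v in p.items() if k!='pixels'})
    for k,z in [('tray',0),('gate',.058),('slot',.008),('disc_brass',.064),('disc_steel',.064),('disc_black',.064),('flux_bottle',0),('amber_tape',0),('blue_marker',0)]:
        for r in ctrl.place_of(k,p)[:2]: print(k,round(r['confidence'],2),np.round(r['centre'],3),np.round(back(p,r['centre'],z),4))
E
```

```text
0.0 [0.19398883 0.59375769 0.24750953] [-1.79916931e+02  3.92620904e-03  1.61909073e+02] 0.08528401174103356
top {'fx': 481.56686023439204, 'fy': 481.56686023439204, 'cx': 317.7055638155851, 'cy': 200.86325762655204, 'position': array([0.45236026, 0.01722536, 1.16545879]), 'attitude': array([  6.19199283,  -0.55200515, -91.35611543]), 'shot': 1}
tray 0.84 [0.465 0.546] [0.5371 0.0532 0.    ]
gate 0.8 [0.45  0.493] [0.5823 0.0727 0.058 ]
slot 0.7 [0.46  0.454] [0.6259 0.0589 0.008 ]
disc_brass 0.53 [0.423 0.589] [0.4946 0.1132 0.064 ]
disc_steel 0.47 [0.429 0.597] [0.487  0.1047 0.064 ]
disc_steel 0.43 [0.464 0.594] [0.4882 0.0532 0.064 ]
disc_black 0.58 [0.506 0.584] [ 0.4963 -0.009   0.064 ]
flux_bottle 0.71 [0.343 0.503] [0.5831 0.242  0.    ]
amber_tape 0.83 [0.585 0.526] [ 0.5516 -0.1346  0.    ]
amber_tape 0.53 [0.462 0.596] [0.4886 0.0578 0.    ]
blue_marker 0.5 [0.592 0.431] [ 0.645  -0.1492  0.    ]
side {'fx': 424.327776893526, 'fy': 424.327776893526, 'cx': 313.4315921358137, 'cy': 201.60326994757776, 'position': array([0.2749532 , 0.65036245, 0.65162763]), 'attitude': array([  50.81241122,   -0.89425058, -154.35310647]), 'shot': 2}
tray 0.96 [0.5   0.608] [0.5375 0.0478 0.    ]
gate 0.56 [0.398 0.756] [0.5537 0.2809 0.058 ]
slot 0.67 [0.431 0.578] [0.6369 0.0647 0.008 ]
disc_brass 0.52 [0.52  0.616] [0.4847 0.1039 0.064 ]
disc_brass 0.23 [0.46  0.538] [0.5945 0.0552 0.064 ]
disc_steel 0.55 [0.529 0.572] [0.4949 0.0517 0.064 ]
disc_black 0.44 [0.547 0.524] [ 0.4971 -0.0145  0.064 ]
disc_black 0.32 [0.395 0.764] [0.5504 0.2918 0.064 ]
flux_bottle 0.88 [0.398 0.756] [ 0.5804  0.2446 -0.    ]
amber_tape 0.38 [0.541 0.487] [ 0.5509 -0.1348  0.    ]
blue_marker 0.41 [0.485 0.453] [ 0.6556 -0.1466  0.    ]
```

Run:
```python
import cv2
a=cv2.imread('pics/top0.png')[130:310,180:430]
cv2.imwrite('pics/a.png',cv2.resize(a,None,fx=3.2,fy=3.2,interpolation=cv2.INTER_CUBIC))
```

```text
(no output)
```

View pics/a.png

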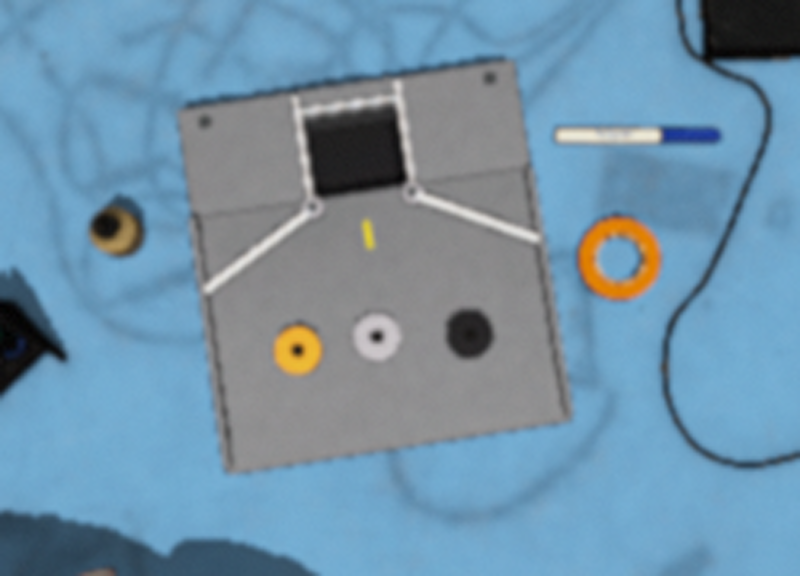

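The top view shows brass at crop (298,350), steel (377,337) and black (470,334). The posts are at (313,207) and (410,191), and the tray's front corners at (228,472) and (570,418).

```bash
cat >> h.py <<'E'
def refine(p):
    im=p['pixels'].astype(float)
E
python3 - <<'E'
from h import *
p=ctrl.capture('top')
f=lambda x,y,z:back(p,[(180+(x+.5)/3.2-.5)/640,(130+(y+.5)/3.2-.5)/400],z)[:2]
# fit tray pose from features: (tray xyz)->crop px
F=[((54,36,72),(313,207)),((54,-36,72),(410,191)),((-125,125,72),(228,472)),((-125,-125,72),(570,418)),((142,125,58),(180,106)),((142,-125,58),(514,58))]
A=np.array([a[:2] for a,_ in F])/1e3;B=np.array([f(*b,a[2]/1e3) for a,b in F])
ca,cb=A.mean(0),B.mean(0);U,S,V=np.linalg.svd((A-ca).T@(B-cb));Rm=(U@V).T;t=cb-Rm@ca
print('yaw',np.degrees(np.arctan2(Rm[1,0],Rm[0,0])),'t',t);print(np.round((B-(A@Rm.T+t))*1e3,1))
for n,c in dict(brass=(298,350),steel=(377,337),black=(470,334)).items():
    w=f(*c,.07);print(n,w,np.round(Rm.T@(w-t)*1e3,1))
print('bottle',np.round(Rm.T@(np.array([.583,.242])-t)*1e3,1))
E
```

```text
yaw 7.25586944358213 t [0.54040712 0.05298882]
[[-1.6 -0. ]
 [-0.8  1.9]
 [ 1.4 -3.5]
 [ 1.7  3.5]
 [ 0.3 -2.8]
 [-1.   1. ]]
brass [0.48623786 0.10772907] [-46.8  61.1]
steel [0.49412438 0.05162934] [-46.1   4.5]
black [ 0.49471171 -0.01439004] [-53.8 -61.1]
bottle [ 66.1 182.1]
```

```bash
cat >> h.py <<'E'
YAW=7.26;T=np.array([.5404,.0530]);a=np.radians(YAW);RT=np.array([[np.cos(a),-np.sin(a)],[np.sin(a),np.cos(a)]])
def w2t(w): return RT.T@(np.array(w)[:2]-T)*1e3
def t2w(m): return RT@np.array(m)/1e3+T
def go(m,yaw_t,z=None):
    "tray mm, push direction in tray deg (push along tool -x): turn first, then shift"
    o=ctrl.get_obs();y0=o['tcp_rot'][2];y=YAW+yaw_t+180
    turn=-np.radians((y-y0+180)%360-180)
    M=R.from_euler('xyz',[180,0,y],degrees=True).as_matrix()
    d=np.append(t2w(m),o['tcp_pos'][2] if z is None else z)-o['tcp_pos']
    print('turn',round(turn,3),'then cm',np.round(M.T@d*100,2))
def st():
    o=ctrl.get_obs();print(round(o['clock'],2),'tray',np.round(w2t(o['tcp_pos']),1),'z',round(o['tcp_pos'][2],4),'pushdir',round((o['tcp_rot'][2]-180-YAW+180)%360-180,1),'F',np.round(o['wrist_force'],1),'w',round(o['gripper_width'],4))
E
python3 - <<'E'
from h import *
d=np.array([82,-61])/np.hypot(82,61)
go(np.array([-47,61])-d*42,-36.6)
E
```

```text
turn 0.196 then cm [-45.09 -28.1   -0.  ]
```

```bash
python3 -m handwheel '[[[0,0,0,0.098],[0,0,0,0.098],[-3.5,-2.2,0,0],[-3.5,-2.2,0,0],[-3.5,-2.2,0,0],[-3.5,-2.2,0,0],[-3.5,-2.2,0,0],[-3.5,-2.2,0,0],[-3.5,-2.2,0,0],[-3.5,-2.2,0,0],[-3.5,-2.2,0,0],[-3.5,-2.2,0,0],[-3.5,-2.2,0,0],[-3.5,-2.2,0,0],[-3.09,-1.7,0,0],[0,0,0,0],[0,0,0,0],[0,0,0,0]]]' -0.67
python3 - <<'E'
from h import *
st()
d=np.array([82,-61])/np.hypot(82,61)
go(np.array([-47,61])-d*42,-36.6,.12)
E
```

```text
clock: 2.85
tcp_pos: [0.4492, 0.1293, 0.2483]
tcp_rot: [180.0, -0.0, 150.8]
wrist_force: [-0.5, 0.7, 0.3]
gripper_width: 0.014
grip_force: 0.0
2.85 tray [-80.9  87.3] z 0.2483 pushdir -36.5 F [-0.5  0.7  0.3] w 0.014
turn 0.002 then cm [-0.08 -0.09 12.83]
```

```bash
python3 -m handwheel '[[[-0.04,-0.05,3.5,0],[-0.04,-0.04,3.5,0],[0,0,3.5,0],[0,0,3,0],[0,0,0.8,0],[0,0,0,0],[0,0,0,0]]]'
python3 - <<'E'
from h import *
st()
p=ctrl.capture('side');cv2.imwrite('pics/b.png',cv2.resize(p['pixels'][130:330,230:480,::-1],None,fx=3,fy=3,interpolation=cv2.INTER_CUBIC))
E
```

```text
clock: 3.55
tcp_pos: [0.4505, 0.1279, 0.1066]
tcp_rot: [179.9, 0.0, 150.7]
wrist_force: [0.4, 1.0, 1.3]
gripper_width: 0.0143
grip_force: 0.0
3.55 tray [-79.7  85.6] z 0.1066 pushdir -36.5 F [0.4 1.  1.3] w 0.0143
```

View pics/b.png

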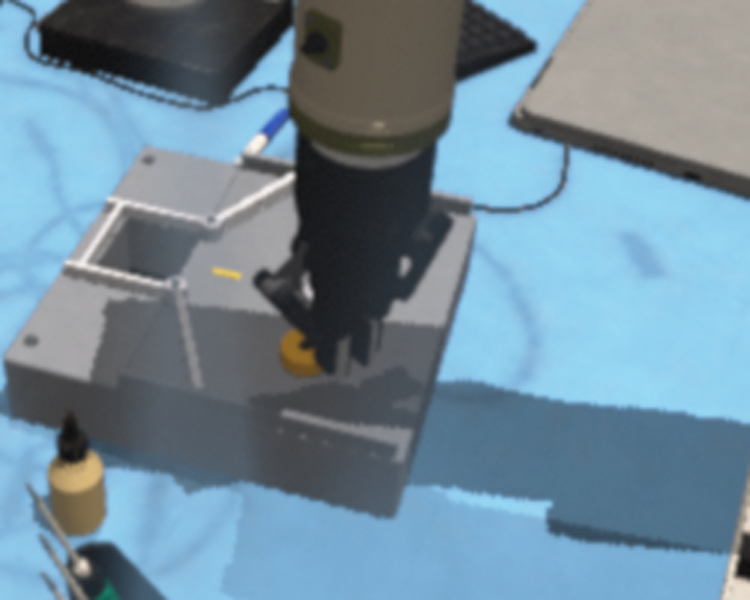

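The fingers stand just behind the brass disc, with the tips near crop (338,372) and above the deck. I'll lower them slowly and watch the force.

```bash
python3 -m handwheel '[[[0,0,0.5,0],[0,0,0.5,0],[0,0,0.5,0],[0,0,0,0],[0,0,0,0]]]'
python3 - <<'E'
from h import *
st();o=ctrl.get_obs()
p=ctrl.capture('side');M,t=cam(p)
for z in (.017,.025,.03):
  for s in(-1,1):
   q=M.T@(np.array(o['tcp_pos'])+R.from_euler('xyz',o['tcp_rot'],degrees=True).apply([0,s*.0145,z])-t)
   print(z,(p['cx']-p['fx']*q[0]/q[2]-270)*5,(p['cy']+p['fy']*q[1]/q[2]-210)*5)
cv2.imwrite('pics/c.png',cv2.resize(p['pixels'][210:290,270:400,::-1],None,fx=5,fy=5,interpolation=cv2.INTER_CUBIC))
E
```

```text
clock: 4.1
tcp_pos: [0.4498, 0.1271, 0.0902]
tcp_rot: [-180.0, -0.0, 150.7]
wrist_force: [0.3, -1.0, 0.2]
gripper_width: 0.0142
grip_force: 0.0
4.1 tray [-80.5  84.9] z 0.0902 pushdir -36.6 F [ 0.3 -1.   0.2] w 0.0142
0.017 408.0667912917704 219.19596425948384
0.017 346.9916527343878 251.2707172413866
0.025 406.5392439128155 233.9515144890686
0.025 345.82996003116847 266.06637313739384
0.03 405.59426490686945 243.0796668333045
0.03 345.1114306473545 275.2177721989733
```

View pics/c.png

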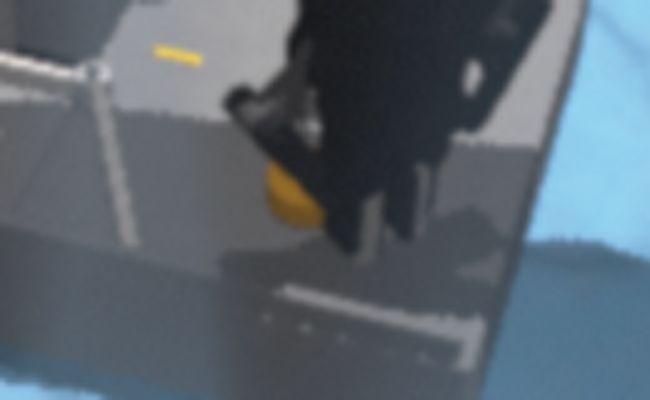

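The tips sit about 17–20 mm ahead of the TCP, at z≈0.072. I'll lower 9 mm and then push.

```bash
python3 -m handwheel '[[[0,0,0.5,0],[0,0,0.4,0],[0,0,0,0],[0,0,0,0]]]'
python3 -m handwheel '[[[-0.8,0,0,0],[-0.8,0,0,0],[-0.8,0,0,0],[-0.8,0,0,0],[-0.8,0,0,0],[-0.8,0,0,0],[-0.8,0,0,0],[-0.8,0,0,0],[-0.8,0,0,0],[-0.5,0,0,0],[-0.3,0,0,0],[0,0,0,0],[0,0,0,0]]]'
python3 - <<'E'
from h import *
st()
for n in('top','side'):
  p=ctrl.capture(n);cv2.imwrite(f'pics/{n}1.png',p['pixels'][...,::-1])
  for k in ('disc_brass','disc_steel','disc_black'):
    for r in ctrl.silhouettes(k,p)[:2]: print(n,k,round(r['confidence'],2),r['region'].sum(),w2t(back(p,r['centre'],.066)))
a=cv2.imread('pics/top1.png')[150:270,220:380];b=cv2.imread('pics/side1.png')[170:290,240:400]
cv2.imwrite('pics/d.png',cv2.resize(np.hstack([a,b]),None,fx=2.5,fy=2.5,interpolation=cv2.INTER_CUBIC))
E
```

```text
clock: 4.55
tcp_pos: [0.4498, 0.1271, 0.0811]
tcp_rot: [-180.0, -0.0, 150.7]
wrist_force: [-0.6, -0.6, -0.9]
gripper_width: 0.0143
grip_force: 0.0
clock: 5.85
tcp_pos: [0.5195, 0.0881, 0.0812]
tcp_rot: [180.0, -0.0, 150.7]
wrist_force: [0.6, 0.1, -0.1]
gripper_width: 0.014
grip_force: 0.0
5.85 tray [-16.3  37.4] z 0.0812 pushdir -36.6 F [ 0.6  0.1 -0.1] w 0.014
top disc_brass 0.71 297 [  -1.1376511  -191.77979696]
top disc_black 0.5 161 [-47.99080519 -59.27218952]
top disc_black 0.36 153 [  66.11810118 -206.97909033]
side disc_steel 0.61 205 [-44.00390553   4.00833062]
side disc_black 0.49 183 [-53.51183586 -57.31025146]
```

View pics/d.png

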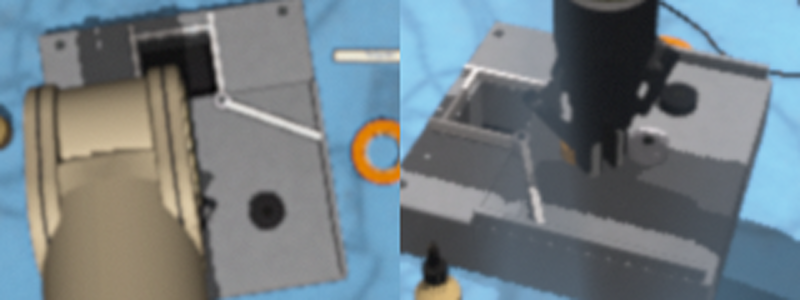

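Brass is cradled at the fingertips, and steel and black haven't moved. Next is to finish the leg and pivot about the disc.

```bash
python3 -m handwheel '[[[-0.7,0,0,0],[-0.7,0,0,0],[-0.7,0,0,0],[-0.7,0,0,0],[-0.6,0,0,0],[-0.3,0,0,0],[0,0,0,0],[-0.02,-0.34,0,-0.128],[-0.02,-0.34,0,-0.128],[-0.02,-0.34,0,-0.128],[-0.02,-0.34,0,-0.128],[-0.02,-0.34,0,-0.128],[0,0,0,0],[0,0,0,0]]]'
python3 - <<'E'
from h import *
st()
for n in('wrist','side'):
  p=ctrl.capture(n);cv2.imwrite(f'pics/{n}2.png',p['pixels'][...,::-1])
  for k in ('disc_brass','disc_steel'):
    for r in ctrl.silhouettes(k,p)[:1]: print(n,k,round(r['confidence'],2),r['region'].sum(),w2t(back(p,r['centre'],.066)))
a=cv2.resize(cv2.imread('pics/wrist2.png'),(400,250));b=cv2.imread('pics/side2.png')[160:285,220:420]
cv2.imwrite('pics/e.png',np.hstack([a,cv2.resize(b,(400,250),interpolation=cv2.INTER_CUBIC)]))
E
```

```text
clock: 7.65
tcp_pos: [0.5485, 0.0535, 0.0813]
tcp_rot: [180.0, 0.0, -172.9]
wrist_force: [0.1, 0.4, 0.1]
gripper_width: 0.0142
grip_force: 0.0
7.65 tray [ 8.1 -0.5] z 0.0813 pushdir -0.1 F [0.1 0.4 0.1] w 0.0142
wrist disc_brass 0.61 1623 [38.03471059 -1.68350973]
wrist disc_steel 0.71 3780 [-44.73878124   1.4092795 ]
side disc_brass 0.6 153 [37.25859381  1.34295823]
side disc_steel 0.75 216 [-44.11877004   9.65307093]
```

View pics/e.png

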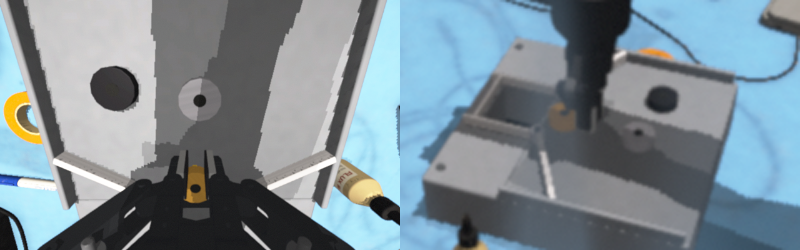

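Brass is centred in front of the fingers at (37,0), facing the gate. Pushing it through now.

```bash
python3 -m handwheel '[[[-0.6,0,0,0],[-0.6,0,0,0],[-0.6,0,0,0],[-0.6,0,0,0],[-0.6,0,0,0],[-0.5,0,0,0],[0,0,0,0],[0,0,0,0],[0,0,0,0]]]'
python3 - <<'E'
from h import *
st()
E
python3 -m handwheel '[[[1,0,0,0],[1,0,0,0],[1,0,0,0],[0.5,0,-1,0],[0,0,-2,0],[0,0,-2,0],[3,0,0,0],[3,0,0,0],[3,0,0,0],[0,0,0,0],[0,0,0,0]]]'
python3 - <<'E'
from h import *
st()
p=ctrl.capture('wrist');cv2.imwrite('pics/w3.png',p['pixels'][...,::-1])
q=ctrl.capture('side');cv2.imwrite('pics/s3.png',q['pixels'][...,::-1])
for n,p in(('w',p),('s',q)):
  for k in ('disc_brass','disc_steel'):
    for r in ctrl.silhouettes(k,p)[:1]: print(n,k,round(r['confidence'],2),r['region'].sum(),w2t(back(p,r['centre'],.066)))
a=cv2.resize(cv2.imread('pics/w3.png'),(400,250));b=cv2.imread('pics/s3.png')[160:285,220:420]
cv2.imwrite('pics/f.png',np.hstack([a,cv2.resize(b,(400,250),interpolation=cv2.INTER_CUBIC)]))
E
```

```text
clock: 8.85
tcp_pos: [0.5831, 0.0578, 0.0813]
tcp_rot: [180.0, -0.0, -172.7]
wrist_force: [-0.1, 0.2, -0.6]
gripper_width: 0.014
grip_force: 0.0
8.85 tray [43.  -0.6] z 0.0813 pushdir 0.1 F [-0.1  0.2 -0.6] w 0.014
clock: 9.95
tcp_pos: [0.4594, 0.0421, 0.1323]
tcp_rot: [179.9, 0.1, -172.6]
wrist_force: [0.6, -0.1, -0.4]
gripper_width: 0.0145
grip_force: 0.0
9.95 tray [-81.7  -0.6] z 0.1323 pushdir 0.1 F [ 0.6 -0.1 -0.4] w 0.0145
w disc_steel 0.61 1053 [-45.33300676  -0.96203593]
s disc_steel 0.75 175 [-49.03888585   4.14103104]
```

View pics/f.png

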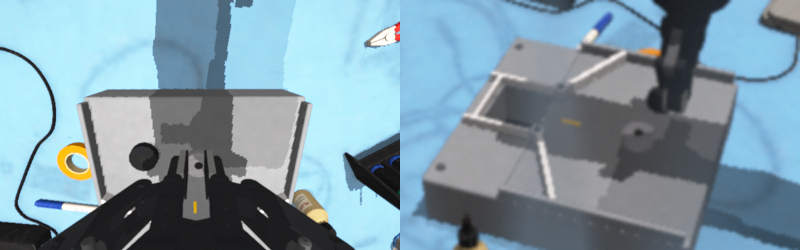

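Brass is no longer on the deck, so it has dropped into the slot, and steel lies untouched at about (-46,3). I'll lower behind steel and push it through.

```bash
python3 -m handwheel '[[[0.8,0.35,0,0],[0,0,1.5,0],[0,0,1.5,0],[0,0,1.5,0],[0,0,0.6,0],[0,0,0,0],[0,0,0,0]]]'
python3 -m handwheel '[[[-0.8,-0.02,0,0],[-0.8,-0.02,0,0],[-0.8,-0.02,0,0],[-0.8,-0.02,0,0],[-0.8,-0.02,0,0],[-0.8,-0.02,0,0],[-0.8,-0.03,0,0],[-0.8,-0.03,0,0],[-0.8,-0.03,0,0],[-0.8,-0.03,0,0],[-0.5,-0.03,0,0],[0,0,0,0],[0,0,0,0]]]'
python3 - <<'E'
from h import *
st()
for n in('wrist','side'):
  p=ctrl.capture(n)
  for k in ('disc_steel','disc_black','disc_brass'):
    for r in ctrl.silhouettes(k,p)[:1]: print(n,k,round(r['confidence'],2),r['region'].sum(),w2t(back(p,r['centre'],.066)))
E
```

```text
clock: 10.95
tcp_pos: [0.4511, 0.0445, 0.0808]
tcp_rot: [180.0, 0.0, -172.7]
wrist_force: [0.1, 0.4, 0.1]
gripper_width: 0.0142
grip_force: 0.0
clock: 12.25
tcp_pos: [0.5355, 0.0525, 0.0802]
tcp_rot: [-180.0, -0.0, -172.7]
wrist_force: [-0.1, 0.6, 0.8]
gripper_width: 0.0141
grip_force: 0.0
12.25 tray [-4.9  0.1] z 0.0802 pushdir 0.1 F [-0.1  0.6  0.8] w 0.0141
wrist disc_steel 0.78 1630 [23.85140103 -0.5971549 ]
wrist disc_black 0.69 4092 [-53.98097503 -63.43828381]
wrist disc_brass 0.8 219 [57.80220985 -0.97433965]
side disc_steel 0.66 164 [24.67013536  7.89506579]
side disc_black 0.58 192 [-56.14353323 -54.75139275]
```

```bash
python3 -m handwheel '[[[-0.7,0,0,0],[-0.7,0,0,0],[-0.7,0,0,0],[-0.7,0,0,0],[-0.7,0,0,0],[-0.7,0,0,0],[-0.7,0,0,0],[0,0,0,0],[0,0,0,0],[0,0,0,0]]]'
python3 -m handwheel '[[[1,0,0,0],[1,0,0,0],[1,0,0,0],[0.5,0,-1,0],[0,0,-3,0],[0,0,-4,0],[0,0,-4,0],[3,0,-2,0],[3.5,0,0,0],[3.5,0,0,0],[0,0,0,0],[0,0,0,0]]]'
python3 - <<'E'
from h import *
st()
p=ctrl.capture('wrist');cv2.imwrite('pics/w4.png',p['pixels'][...,::-1])
q=ctrl.capture('side');cv2.imwrite('pics/s4.png',q['pixels'][...,::-1])
for n,p in(('w',p),('s',q)):
  for k in ('disc_brass','disc_steel','disc_black'):
    for r in ctrl.silhouettes(k,p)[:1]: print(n,k,round(r['confidence'],2),r['region'].sum(),w2t(back(p,r['centre'],.066)))
t=ctrl.capture('top');cv2.imwrite('pics/t4.png',t['pixels'][...,::-1])
a=cv2.imread('pics/t4.png')[140:265,210:410];b=cv2.imread('pics/s4.png')[160:285,220:420]
cv2.imwrite('pics/g.png',cv2.resize(np.hstack([a,b]),None,fx=2,fy=2,interpolation=cv2.INTER_CUBIC))
E
```

```text
clock: 13.65
tcp_pos: [0.584, 0.0587, 0.0802]
tcp_rot: [180.0, -0.0, -172.7]
wrist_force: [-0.8, -0.3, -0.4]
gripper_width: 0.0138
grip_force: 0.0
clock: 14.85
tcp_pos: [0.4501, 0.0416, 0.2213]
tcp_rot: [179.9, 0.1, -172.6]
wrist_force: [0.0, 1.0, 0.6]
gripper_width: 0.0141
grip_force: 0.0
14.85 tray [-91.    0.1] z 0.2213 pushdir 0.1 F [0.  1.  0.6] w 0.0141
w disc_brass 0.52 57 [66.95448938 -4.18439512]
w disc_steel 0.45 111 [56.67196876 -2.13162774]
w disc_black 0.79 902 [-54.20951795 -64.19502874]
s disc_black 0.72 185 [-50.04924295 -60.29900366]
```

View pics/g.png

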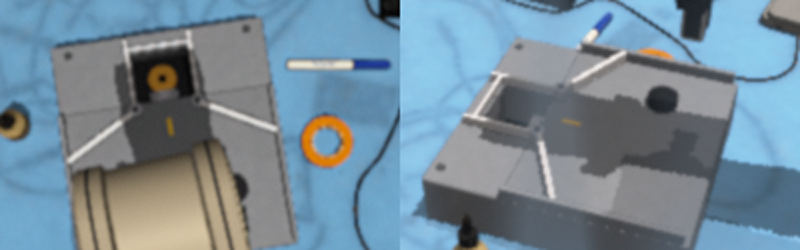

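The top view shows brass in the slot at (160,77), with steel dim at (165,92) by its near wall. I'll zoom in to confirm steel is down.

Run:
```python
from h import *
t=ctrl.capture('top')
for k in ('disc_brass','disc_steel'):
  for r in ctrl.silhouettes(k,t)[:2]: print(k,round(r['confidence'],2),r['region'].sum(),[np.round(w2t(back(t,r['centre'],z))) for z in(.014,.03,.064)])
a=t['pixels'][155:205,265:315,::-1]
cv2.imwrite('pics/h.png',cv2.resize(cv2.convertScaleAbs(a,alpha=1.8),None,fx=10,fy=10,interpolation=cv2.INTER_CUBIC))
```

```text
(no output)
```

View pics/h.png

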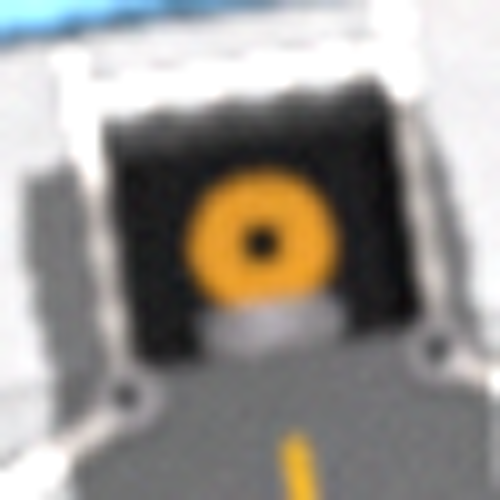

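Steel shows as a strip about 34 × 12 mm, so it is standing on edge against the near wall, well below the deck. Brass lies flat, and the arm is clear.

```bash
python3 -c "
from station import ctrl
print(ctrl.hand_in())"
```

```text
the job is handed in; nothing more can be done
None
```

Job handed in at about 15 s with no verdict returned: the brass disc went into the slot first and the steel disc after it (it looks to be standing on edge there), the black disc and the bystanders look unmoved in the pictures, and the arm finished clear.

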